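Wipe loose enamel chips off the key panel

TASK

Take the wiper block from its rest and wipe the four loose enamel chips down the sloping key panel and over its lower edge into the catch tray: set the rubber lip down above the chips and keep it bearing on the enamel all the way to the edge, with a light but sure pressure of about 5 N and never more than 12 N. Touch no chip with the fingers, leave the toggle switches, the tray and the other things on the ledge as they are, and put the wiper back on its rest when the panel is clear.

Things in the scene. Friction and masses are not known exactly. Their poses are not given: they have to be found in the camera images.
- panel: cream enamelled steel key panel, fixed, 240 mm up the slope by 250 mm wide, tilted 15 degrees to face the robot. Origin: middle of its lower edge, on the enamel, 48 mm above the bench. x up the slope, y along the lower edge, z square out of the enamel. Rims 6 mm high run up both sides (inner faces at y = +-119 mm) and across the top; the lower edge is open and overhangs the tray by 9 mm
- key_row (a point): point on the enamel under the middle of the row of five black toggle switches, 207 mm up the panel (their y: -84, -42, 0, 42, 84 mm); axes as the panel's. Their bases are 26 mm long in x; the toggles stand up to 34 mm tall and lean up to 8 mm up or down the slope
- wiper: wiper (scraper block), about 0.3 kg: maple block 36 mm thick (x), 150 mm long (y), 22 mm high. Origin: centre of the block's underside, z up. Under it brass jaws 18 by 102 mm, 8 mm deep, hold a black rubber lip 8 mm thick (x), 100 mm long (y). The lip's wear is not known: its edge lies 18 to 30 mm below the origin. It is soft and gives up to 8 mm, about 3.5 N per mm
- wiper_grip (a point): middle of the wiper's grip rib, 46 mm above the wiper's origin; axes as the wiper's. The rib is 26 mm thick (x), 100 mm long (y), and reaches from 22 to 67 mm above the origin
- rest: steel rest for the wiper, fixed on the ledge: base plate and two end brackets, 150 mm long in y. Origin: centre of its underside. The ends of the wiper's block lie on the brackets' tops, 46 mm up and 60 to 75 mm out in y; upstands 8 mm high with inner faces at x = +-25 mm keep the block in place. Seated wiper: axes parallel to the rest's, origin 46 mm above the rest's
- tray: open galvanised catch tray, loose, 0.6 kg, on the ledge just under the panel's lower edge: 76 mm (x) by 290 mm (y) by 20 mm high, walls and floor 3 mm. Origin: centre of its underside; x points towards the panel
- cradle: grey cast-iron handset cradle, 85 by 130 by 69 mm, 1.6 kg, on the ledge. Origin: centre of its underside
- handset: black bakelite handset, 215 mm long (y), lying across the cradle. Origin: middle of the underside of its handle
- buzzer: brass tone buzzer, a round can 52 mm across and 40 mm high, on the ledge in front of the tray. Origin: centre of its underside
- jewel0: amber glass indicator jewel in a brass ring, 33 mm across, 17 mm high, on the left end of the ledge. Origin: centre of its underside
- jewel1: amber glass indicator jewel like the other, on the right end of the ledge. Origin: centre of its underside
- screwdriver: polished steel screwdriver with a red handle, 170 mm long (along its x), lying on the ledge in front of the tray. Origin: middle of its underside
- chip0: loose chip of enamel, about 34 by 26 mm and 4.5 mm thick, 10 g, red-brown primer side up, lying on the panel. Origin: centre of its underside; z out of the chip
- chip1: loose chip of enamel, about 32 by 28 mm and 4.5 mm thick, 10 g, red-brown primer side up, lying on the panel. Origin: centre of its underside; z out of the chip
- chip2: loose chip of enamel, about 34 by 26 mm and 4.5 mm thick, 10 g, red-brown primer side up, lying on the panel. Origin: centre of its underside; z out of the chip
- chip3: loose chip of enamel, about 30 by 26 mm and 4.5 mm thick, 10 g, red-brown primer side up, lying on the panel. Origin: centre of its underside; z out of the chip
- key0_tip (a point): tip of black toggle switch 1 of 5 on the panel (counted from the panel's -y side), about 29 mm above the enamel; the toggle tips easily either way along the panel's x
- key1_tip (a point): tip of black toggle switch 2 of 5 on the panel (counted from the panel's -y side), about 29 mm above the enamel; the toggle tips easily either way along the panel's x
- key2_tip (a point): tip of black toggle switch 3 of 5 on the panel (counted from the panel's -y side), about 29 mm above the enamel; the toggle tips easily either way along the panel's x
- key3_tip (a point): tip of black toggle switch 4 of 5 on the panel (counted from the panel's -y side), about 29 mm above the enamel; the toggle tips easily either way along the panel's x
- key4_tip (a point): tip of black toggle switch 5 of 5 on the panel (counted from the panel's -y side), about 29 mm above the enamel; the toggle tips easily either way along the panel's x

How it is judged:
On the way, in this order (a step that is already met when the one before it is completed fails the run):
1. the wiper's lip bears on the panel above the chips with more than 2.5 N (contact force between wiper and panel above 2.5 N and x of wiper in the frame of panel above 0.135 m), for 0.2 s.
2. the wiper's lip still bears on the panel, with more than 2 N, in the lowest part of a stroke (contact force between wiper and panel above 2 N and x of wiper in the frame of panel below 0.045 m), for 0.1 s.
At the end, for the whole second after the job is handed in: All four chips lie at rest inside the catch tray, and the wiper sits upright and released on its rest (within 12 mm fore and aft, 15 mm along, block on the brackets, tilt under 0.1 rad) (x of chip0 in the frame of tray between -0.038 and 0.038 m and y of chip0 in the frame of tray between -0.145 and 0.145 m and z of chip0 in the frame of tray between -0.002 and 0.025 m and linear speed of each of chip0, chip1, chip2, chip3, wiper below 0.02 m/s and x of chip1 in the frame of tray between -0.038 and 0.038 m and y of chip1 in the frame of tray between -0.145 and 0.145 m and z of chip1 in the frame of tray between -0.002 and 0.025 m and x of chip2 in the frame of tray between -0.038 and 0.038 m and y of chip2 in the frame of tray between -0.145 and 0.145 m and z of chip2 in the frame of tray between -0.002 and 0.025 m and x of chip3 in the frame of tray between -0.038 and 0.038 m and y of chip3 in the frame of tray between -0.145 and 0.145 m and z of chip3 in the frame of tray between -0.002 and 0.025 m and x of wiper in the frame of rest between -0.012 and 0.012 m and y of wiper in the frame of rest between -0.015 and 0.015 m and z of wiper in the frame of rest between 0.04 and 0.052 m and angle between wiper's own z axis and vertical below 0.1 rad); the robot touches nothing.
It fails at once if the wiper is pressed on the panel with more than 12 N (contact force between wiper and panel above 12 N).
It fails at once if a chip is touched by the fingers (contact force between the fingers and chip0 above 0.3 N or contact force between the fingers and chip1 above 0.3 N or contact force between the fingers and chip2 above 0.3 N or contact force between the fingers and chip3 above 0.3 N).
It fails at once if a toggle switch is moved (its tip by more than 6 mm) (distance of any of key0_tip, key1_tip, key2_tip, key3_tip, key4_tip from where it was at the start of the episode above 0.006 m).
It fails at once if the tray is shoved more than 15 mm, or another thing on the ledge is moved more than 15 mm (distance of any of cradle, handset, buzzer, jewel0, jewel1, screwdriver, tray from where it was at the start of the episode above 0.015 m).
It also fails if it takes over 64 s, if anything falls off the work surface, if the arm or the gripper's body presses on something with over 40 N, if the wrist force passes 120 N, or if a joint passes its speed limit or range.

ROBOT

A 6-joint arm with a two-finger parallel gripper is mounted at the origin on the work surface. World frame = base frame: x ahead of the robot, y to its left, z up, the work surface at z = 0. Lengths are in m, angles in rad, forces in N, time in s.
With the tool pointing down it reaches from about 0.375 to 0.925 m from the base axis. Payload 5.7 kg.
Tool frame: the origin (TCP) lies midway between the tips of the shut fingers; the grasp point (between the pads) lies 19 mm behind it; z points along the fingers, x is the direction in which the jaws open and shut, and the axes are right-handed (so a half turn about z gives the same grasp; the last joint's range is limited). The gripper opens to 88 mm and grips with 3 to 60 N. Pads are 20 mm wide; open, the fingers measure 115 mm over their backs; the gripper's body (75 mm by 178 mm) begins 61 mm behind the grasp point.
Start: joints at [-1.44, 0.359, 1.51, -0, 1.272, -0.115], TCP at [0.146, -0.582, 0.223] pointing down, gripper open.
Joint ranges: [-2.97, 2.97], [-1.01, 2.36], [0.21, 2.38], [-0.96, 4.11], [0.2, 2.71], [-2.98, 2.98]. Speed limits (rad/s): [2.39, 2.39, 3.14, 3.14, 3.14, 3.14].

INTERFACE

Orientations are given as a unit quaternion [w, x, y, z].
In Python, from station import ctrl gives the robot as it stands.
- The arm moves only by the tool carry_out, never from a script. Its arguments are lists of equal length, an entry for each row: "fingers": the closure, from -1 (fully open) to 1 (shut); "translation": the shift along the tool's x, y, z in cm, a list of three; "twist": the turn about the tool's z in degrees. In form: {"fingers": [fingers, ...], "translation": [[dx, dy, dz], ...], "twist": [twist, ...]}. A call has 1 to 20 rows; each row is the pose to reach, as a shift and turn from the pose measured when the call began, along the tool's axes at that moment; what a row does not reach only later rows make up. A row lasts 1/8 s, in which the tool goes at most 62.5 mm and 10.7 degrees, less where a joint would pass 70% of its speed; a pose out of reach is approached as far as the arm can. A call with a gripper value outside its range is refused whole. The fingers move at their own pace and stop on an object; "squeeze" is the grip in N (left out, the last holds). Time passes only in rows, so rows that repeat a pose let the fingers close. It gives the time, the measured TCP pose, the force and the opening at its end, in the units of the state.
- ctrl.sense(): the state, without advancing time (a new reading comes with each control period).
- ctrl.read_camera(name): name is "scene" or "top"; returns a dict with "frame" (400x640x3 uint8, blue, green, red), "K" (3x3 intrinsics, pixels), "origin" and "rotation" of the camera in the world. Camera axes: x right, y up, looking along -z (the intrinsics and any distortion apply to the point x, -y, -z); pixel columns grow to the right and rows downward; lengths in m; the calibration is good to about 2 mm. A picture is of the moment at which its call begins. There is no depth.
- ctrl.hand_in(): hands the job in, once; it reports no verdict.
The state is a dict: "clock": time; "joint_positions": joint angles; "qd": joint speeds; "joint_efforts": joint torques, N m; "eef_pos": TCP position; "tcp_rot": TCP orientation; "contact_force": force on the tool from outside, world axes, zero at the start; "wrist_torque": the same for the moment, N m; "grip_width": finger opening in m.
Only numpy, scipy, OpenCV 4.12 (cv2) and the standard library are available. Lean on these libraries where they do the work, as an engineer would, in place of code of your own. Each camera call takes 0.05 s, during which the arm holds its last target. There are 200 camera calls.

## Working session

There is one attempt and no reset: what is moved stays moved. The work goes in short steps, Python scripts to look and compute and a tool call to move; the robot and the scene stay as the last step left them, time stands still between calls to the robot, and variables do not carry over. Pictures are saved under pics/ and viewed, about 8 in all and at most 12, crops included, and the job is handed in when it is done.

Besides the shell and the picture viewer there is one more tool, called after ">>>" by a JSON object that holds its "method" and its "body". carry_out: Moves the arm, as the interface text tells. Its arguments: {"type":"object","properties":{"fingers":{"type":"array","items":{"type":"number"}},"translation":{"type":"array","items":{"type":"array","items":{"type":"number"}}},"twist":{"type":"array","items":{"type":"number"}},"squeeze":{"type":"number"}},"required":["fingers","translation","twist"]}

```bash
mkdir -p pics; ls; cat > h.py <<'E'
import numpy as np,cv2,pickle
from station import ctrl
from scipy.spatial.transform import Rotation as R
def snap(n,f):
    c=ctrl.read_camera(n); cv2.imwrite(f'pics/{f}.png',c['frame']); pickle.dump(c,open(f'pics/{f}.pkl','wb')); return c
def load(f): return pickle.load(open(f'pics/{f}.pkl','rb'))
def ray(c,u,v):
    K=np.array(c['K']); d=np.linalg.inv(K)@[u,v,1]; d=np.array([d[0],-d[1],-d[2]])
    return np.array(c['origin']),np.array(c['rotation'])@d
def atz(c,u,v,z):
    o,d=ray(c,u,v); return o+d*(z-o[2])/d[2]
def proj(c,P):
    p=np.array(c['rotation']).T@(np.array(P)-c['origin']); p=np.array(c['K'])@[p[0],-p[1],-p[2]]; return p[:2]/p[2]
def Rot(): 
    q=ctrl.sense()['tcp_rot']; return R.from_quat([q[1],q[2],q[3],q[0]])
E
python3 - <<'E'
from h import *
a=snap('scene','s0');b=snap('top','t0')
for c in(a,b):print({k:np.round(v,3).tolist() for k,v in c.items() if k!='frame'})
print(ctrl.sense())
E
```

```text
pics
{'K': [[482.577, 0.0, 321.285], [0.0, 482.577, 192.894], [0.0, 0.0, 1.0]], 'origin': [1.765, -0.095, 1.261], 'rotation': [0.691, 0.293, 0.271, 0.603]}
{'K': [[477.994, 0.0, 319.864], [0.0, 477.994, 197.369], [0.0, 0.0, 1.0]], 'origin': [0.442, 0.016, 1.452], 'rotation': [-0.7, -0.03, 0.017, 0.714]}
{'clock': 0.1, 'joint_positions': array([-1.44009116e+00,  3.59403647e-01,  1.51127778e+00, -1.47647744e-05,
        1.27251771e+00, -1.15046345e-01]), 'qd': array([ 1.49706721e-03, -1.00727084e-04, -1.27319076e-03, -1.00131202e-04,
        1.00068070e-03,  9.96257720e-05]), 'joint_efforts': array([-2.03349309e-04, -5.16355240e+01, -2.71406615e+01,  6.76465267e-02,
        2.77327246e-02, -2.90183425e-05]), 'eef_pos': array([ 0.14591063, -0.58136653,  0.22192879]), 'tcp_rot': array([-5.58485695e-04,  7.88444273e-01, -6.15105669e-01, -5.77355955e-04]), 'contact_force': array([ 0.06976691,  0.39786314, -0.17904428]), 'wrist_torque': array([-0.03626274, -0.02064476,  0.04078386]), 'grip_width': 0.08782248959597407}
```

View pics/t0.png

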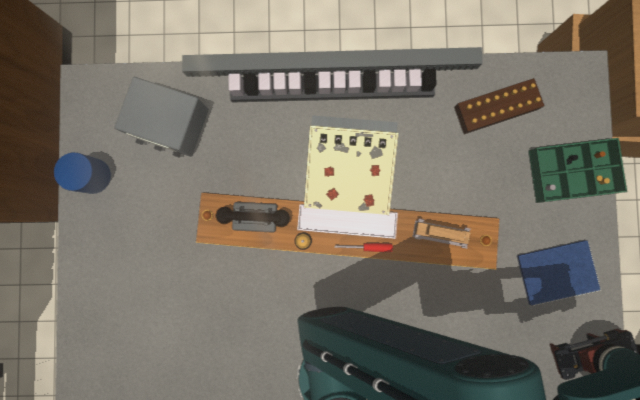

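View pics/s0.png

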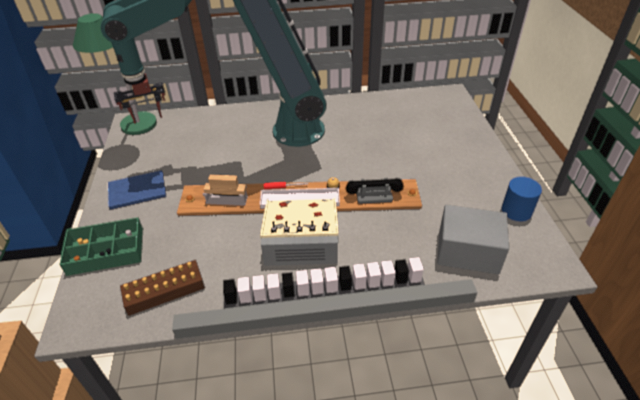

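The rotation is a quaternion, so I'll fix the helper. The top view shows the panel at about (350,170), chips at (328,171), (376,171), (332,194) and (369,200), the tray at (348,221) and the wiper at (443,231). Next I'll enlarge.

```bash
sed -i "s/^def snap/def cr(c):\n    q=c['rotation']; return R.from_quat([q[1],q[2],q[3],q[0]]).as_matrix()\ndef snap/; s/np.array(c\['rotation'\])/cr(c)/g" h.py
python3 - <<'E'
from h import *
c=load('t0'); cv2.imwrite('pics/t0c.png',cv2.resize(c['frame'][115:265,285:485],None,fx=4,fy=4,interpolation=cv2.INTER_CUBIC))
c=load('s0'); cv2.imwrite('pics/s0c.png',cv2.resize(c['frame'][160:260,180:360],None,fx=4.4,fy=4.4,interpolation=cv2.INTER_CUBIC))
E
```

```text
(no output)
```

View pics/t0c.png

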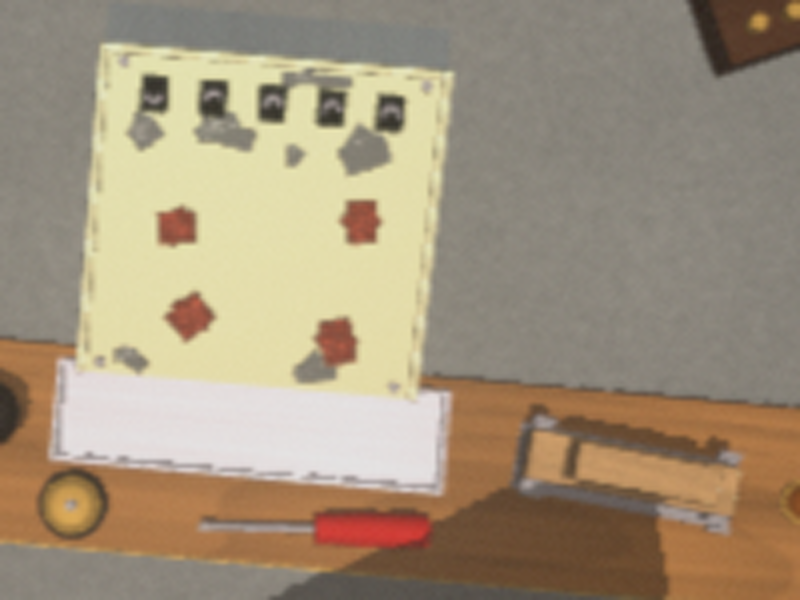

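View pics/s0c.png

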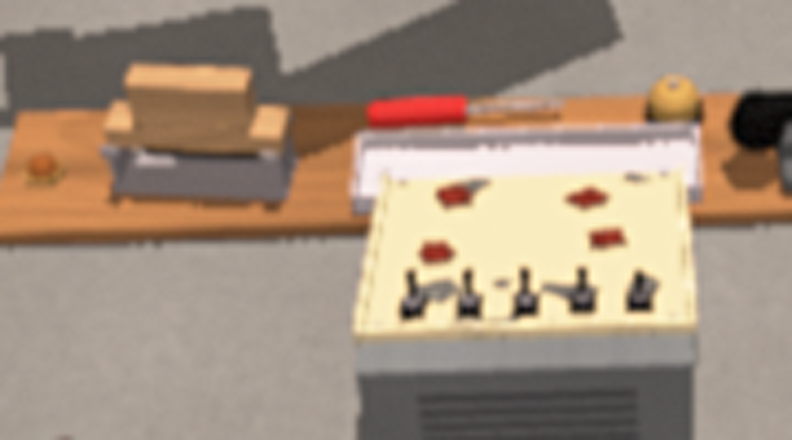

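The top crop (origin 285,115, ×4) shows the enamel's lower corners at (78,370) and (415,397), and the upper rim corners at (100,45) and (452,72). The chips are at (177,226), (361,222), (190,316) and (337,341). I'll zoom in on the wiper in both views.

```bash
python3 - <<'E'
from h import *
t=load('t0')['frame'][210:255,408:478]; s=load('s0')['frame'][168:212,198:252]
im=np.zeros((600,800,3),np.uint8)
# top x8 at left
a=cv2.resize(t,None,fx=6,fy=6,interpolation=cv2.INTER_CUBIC); im[:a.shape[0],:a.shape[1]]=a
b=cv2.resize(s,None,fx=7,fy=7,interpolation=cv2.INTER_CUBIC); im[280:280+b.shape[0],400:400+b.shape[1]]=b
p=load('t0')['frame'][140:223,300:400][:,:]; 
cv2.imwrite('pics/w.png',im)
E
```

```text
(no output)
```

View pics/w.png

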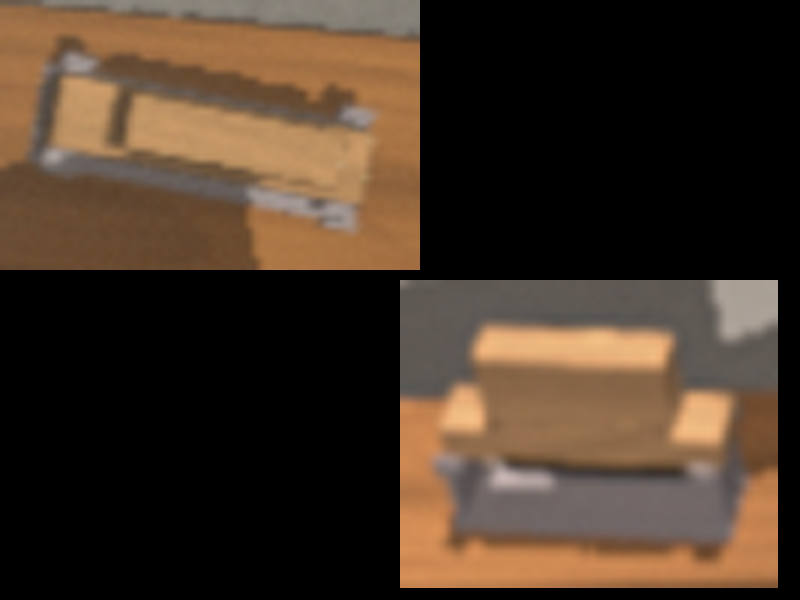

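```bash
cat > fit.py <<'E'
from h import *
from scipy.optimize import least_squares
t,s=load('t0'),load('s0')
def cv(o,k,U): return np.array(o)+(np.array(U)+.5)/k-.5
def fit(obs,x0,tilt,fixed=None):
    def T(p): return R.from_euler('ZY',[p[3],tilt])
    def f(p):
        return np.concatenate([proj(c,p[:3]+T(p).apply(np.array(l)/1000))-uv for c,l,uv in obs])
    r=least_squares(f,x0,loss='soft_l1'); print(np.round(r.x,4),'yaw deg',np.degrees(r.x[3]),'\nres',np.round(r.fun.reshape(-1,2),1).tolist()); return r.x
S=lambda U:cv((198,168),7,np.array(U)-[400,280]); T6=lambda U:cv((408,210),6,U)
w=fit([(s,(-13,-50,67),S((482,325))),(s,(-13,50,67),S((674,333))),(s,(13,-50,67),S((474,362))),(s,(13,50,67),S((667,368))),
(s,(18,-75,22),S((440,432))),(s,(-18,-75,22),S((453,386))),(s,(18,75,22),S((725,443))),(s,(-18,75,22),S((735,395))),
(t,(18,75,22),T6((62,73))),(t,(-18,75,22),T6((52,150))),(t,(18,-75,22),T6((375,135))),(t,(-18,-75,22),T6((363,203))),(t,(13,50,67),T6((133,92)))],[.37,-.25,.06,-.1],0)
T4=lambda U:cv((285,115),4,U); S4=lambda U:cv((180,160),4.4,U)
p=fit([(t,(0,125,0),T4((78,370))),(t,(0,-125,0),T4((415,397))),(t,(240,125,6),T4((100,45))),(t,(240,-125,6),T4((452,72))),
(s,(0,-125,6),S4((380,175))),(s,(0,125,6),S4((688,175))),(s,(240,-125,6),S4((355,331))),(s,(240,125,6),S4((696,327)))],[.4,0,.048,-.08],-np.radians(15))
Rp=R.from_euler('ZY',[p[3],-np.radians(15)])
n=Rp.apply([0,0,1])
for U in [(177,226),(361,222),(190,316),(337,341),(155,95),(390,112)]:
    o,d=ray(t,*T4(U)); P=o+d*(((p[:3]-o)@n+.003)/(d@n)); print(U,np.round(P,4),'panel mm',np.round(Rp.inv().apply(P-p[:3])*1000))
E
python3 fit.py
```

```text
[ 0.425  -0.3058  0.0635 -0.1995] yaw deg -11.432329937744116 
res [[0.4, 0.5], [0.2, 0.2], [-0.2, -0.1], [-0.2, -0.0], [-0.2, -0.1], [0.4, -0.1], [-0.2, -0.2], [0.2, -0.0], [0.1, 0.2], [-0.4, -0.2], [0.3, -0.7], [0.3, 0.5], [-0.0, 0.2]]
[ 0.4947 -0.0337  0.0434 -0.1072] yaw deg -6.144647627451036 
res [[-0.3, 0.0], [0.1, 0.7], [0.2, -0.5], [0.2, 0.0], [0.7, 0.5], [-0.6, -1.5], [-0.1, 1.1], [0.5, -0.2]]
(177, 226) [0.6094 0.0146 0.0757] panel mm [114.  60.   3.]
(361, 222) [ 0.609  -0.118   0.0794] panel mm [128. -72.   3.]
(190, 316) [0.5452 0.0064 0.0589] panel mm [48. 45.  3.]
(337, 341) [ 0.5248 -0.1005  0.0565] panel mm [ 39. -63.   3.]
(155, 95) [0.701  0.0284 0.0997] panel mm [206.  84.   3.]
(390, 112) [ 0.6848 -0.1387  0.1002] panel mm [208. -84.   3.]
```

```bash
cat >> h.py <<'E'
def go(P,yaw=None):
    s=ctrl.sense(); r=Rot(); d=r.inv().apply(np.array(P)-s['eef_pos'])*100
    x=r.apply([1,0,0]); cur=np.degrees(np.arctan2(x[1],x[0])); tw=0 if yaw is None else -((yaw-cur+90)%180-90)
    print('cm',np.round(d,2),'twist',round(tw,2),'| tcp',np.round(s['eef_pos'],4),'yaw',round(cur,2),'t',round(s['clock'],2),'F',np.round(s['contact_force'],2),'w',round(s['grip_width'],4),'zaxis',np.round(r.apply([0,0,1]),3),'j',np.round(s['joint_positions'],2))
E
python3 -c "
from h import *
go([.425,-.306,.17],-11.4)"
```

```text
cm [-19.91 -33.77   5.23] twist -64.52 | tcp [ 0.1459 -0.5814  0.2219] yaw -75.92 t 0.1 F [ 0.07  0.4  -0.18] w 0.0878 zaxis [-0.     0.002 -1.   ] j [-1.44  0.36  1.51 -0.    1.27 -0.12]
```

>>> {"method": "carry_out", "body": {"fingers": [-1, -1, -1, -1, -1, -1, -1, -1, -1, -1], "translation": [[-2.5, -4.2, 0.6], [-5, -8.4, 1.2], [-7.5, -12.6, 2], [-10, -17, 2.7], [-12.5, -21, 3.3], [-15, -25.4, 4], [-17.5, -29.6, 4.6], [-19.9, -33.8, 5.2], [-19.9, -33.8, 5.2], [-19.9, -33.8, 5.2]], "twist": [-8, -16, -24, -32, -40, -48, -56, -64.5, -64.5, -64.5], "squeeze": 30}}

```text
clock: 1.35
eef_pos: [0.425, -0.3061, 0.1701]
tcp_rot: [-0.001, 0.995, -0.1, -0.001]
contact_force: [-0.1, -0.2, -1.2]
grip_width: 0.088
```

```bash
python3 -c "
from h import *
go([.425,-.306,.0905],-11.4)
a=snap('top','t1')['frame'];b=snap('scene','s1')['frame']
im=np.zeros((600,800,3),np.uint8)
im[:280,:400]=cv2.resize(a[200:270,390:490],None,fx=4,fy=4,interpolation=2)
im[:600,400:]=cv2.resize(b[125:225,190:256],(400,600),interpolation=2)
cv2.imwrite('pics/g1.png',im)"
```

```text
cm [0.01 0.01 7.96] twist -0.04 | tcp [ 0.425  -0.3061  0.1701] yaw -11.44 t 1.35 F [-0.09 -0.21 -1.19] w 0.088 zaxis [-0.001  0.002 -1.   ] j [-0.76  0.31  1.74  0.    1.1  -0.56]
```

View pics/g1.png

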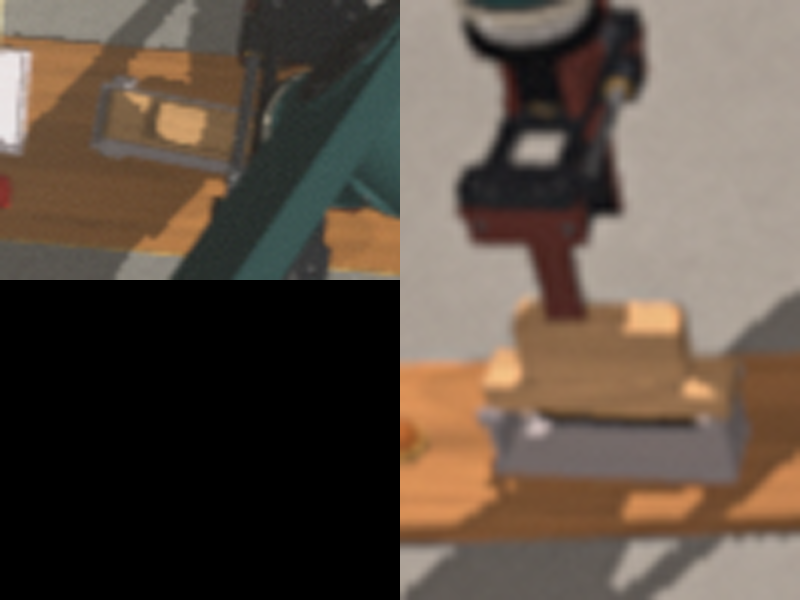

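```bash
python3 -c "
from h import *
s,t=load('s1'),load('t1')
W=np.array([.425,-.3058,.0635]);Y=R.from_euler('z',-11.43,degrees=True)
f=lambda q:(np.array(q)-[190,125]+.5)*[400/66,6]+[400,0]
for n,P in [('tcp',[.425,-.306,.17]),('finger+x tip',np.array([.425,-.306,.17])+Y.apply([.05,0,0])),('rib mid near top',W+Y.apply([.013,0,.067])),('rib near -y',W+Y.apply([.013,-.05,.067])),('rib near +y',W+Y.apply([.013,.05,.067]))]: print(n,f(proj(s,P)))
"
```

```text
tcp [588.50227468 266.07168543]
finger+x tip [568.77931924 322.11748965]
rib mid near top [594.86151    331.04482984]
rib near -y [511.42794511 328.33846654]
rib near +y [678.6239654  333.76186147]
```

The predicted fingertip (569,322) and rib corners match the picture, where the tip is at about (565,318). I'll descend and grip.

>>> {"method": "carry_out", "body": {"fingers": [-1, -1, -1, -1, -1, 0.6, 1, 1, 1, 1, 1, 1, 1, 1], "translation": [[0, 0, 2], [0, 0, 4], [0, 0, 6], [0, 0, 7.9], [0, 0, 7.9], [0, 0, 7.9], [0, 0, 7.9], [0, 0, 7.9], [0, 0, 7.9], [0, 0, 7.9], [0, 0, 7.9], [0, 0, 7.9], [0, 0, 7.9], [0, 0, 7.9]], "twist": [0, 0, 0, 0, 0, 0, 0, 0, 0, 0, 0, 0, 0, 0], "squeeze": 40}}

```text
clock: 3.2
eef_pos: [0.4246, -0.3066, 0.0913]
tcp_rot: [-0.001, 0.995, -0.1, -0.0]
contact_force: [1.0, 1.1, -0.1]
grip_width: 0.0259
```

>>> {"method": "carry_out", "body": {"fingers": [1, 1, 1, 1, 1, 1, 1], "translation": [[0, 0, -1], [0, 0, -2.5], [0, 0, -5], [0, 0, -8], [0, 0, -11], [0, 0, -11], [0, 0, -11]], "twist": [0, 0, 0, 0, 0, 0, 0]}}

```text
clock: 4.08
eef_pos: [0.4242, -0.3064, 0.2008]
tcp_rot: [-0.001, 0.995, -0.1, -0.001]
contact_force: [-0.0, 0.9, -2.9]
grip_width: 0.026
```

```bash
cat >> h.py <<'E'
PO=np.array([.4947,-.0337,.048]); RP=R.from_euler('ZY',[-.1072,-np.radians(15)])
def pan(x,y,hgt,lip=.024):
    "TCP position for wiper origin at panel x,y (mm) with uphill lip corner hgt mm above enamel (assumed lip length)"
    c=PO+RP.apply([x/1000,y/1000,0]); # point on enamel under wiper origin in panel-normal sense
    Y=R.from_euler('z',-.1072); n=RP.apply([0,0,1])
    W=c.copy(); 
    # origin W = c + n*k ; lip corner = W+Y(.004,0,-lip); distance to plane = hgt
    k=hgt/1000-(Y.apply([.004,0,-lip]))@n
    return W+n*k+[0,0,.0275]
E
python3 -c "
from h import *
s=snap('scene','s2')['frame']; cv2.imwrite('pics/l2.png',cv2.resize(s[100:210,180:300],None,fx=5,fy=5,interpolation=2))
print(pan(160,55,60),pan(160,-64,60),pan(0,0,0)); go(pan(160,55,50),-6.14)"
```

```text
[0.63257371 0.00678061 0.1982589 ] [ 0.61984133 -0.11153628  0.1982589 ] [ 0.48846803 -0.03302936  0.0988923 ]
cm [ 14.46 -34.85   1.21] twist -5.39 | tcp [ 0.4238 -0.3061  0.2002] yaw -11.53 t 4.12 F [ 0.07  0.53 -3.63] w 0.0261 zaxis [-0.002  0.003 -1.   ] j [-0.76  0.27  1.7   0.    1.17 -0.56]
```

View pics/l2.png

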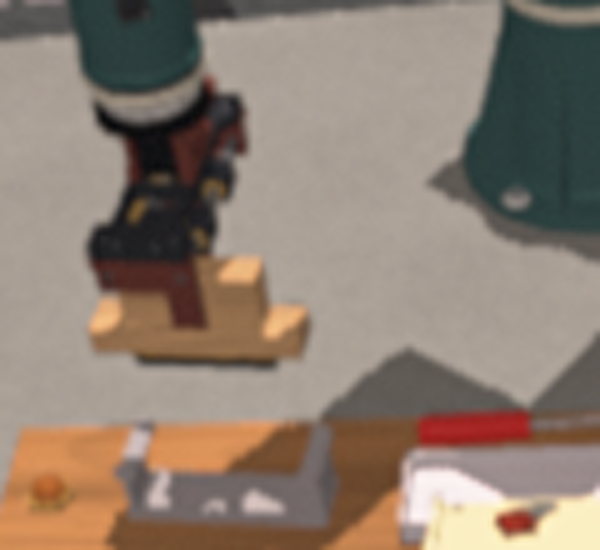

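```bash
python3 -c "
from h import *
go(pan(160,-64,50),-6.14)"
```

```text
cm [ 15.58 -23.     1.18] twist -5.39 | tcp [ 0.4238 -0.3061  0.2002] yaw -11.53 t 4.12 F [ 0.07  0.53 -3.63] w 0.0261 zaxis [-0.002  0.003 -1.   ] j [-0.76  0.27  1.7   0.    1.17 -0.56]
```

>>> {"method": "carry_out", "body": {"fingers": [1, 1, 1, 1, 1, 1, 1, 1, 1], "translation": [[2.5, -4, 0], [5, -8, 0], [8, -12, 0], [11, -16, 0], [13.5, -20, 0], [15.6, -23, 0], [15.6, -23, 1.2], [15.6, -23, 1.2], [15.6, -23, 1.2]], "twist": [-1, -2, -3, -4, -5, -5.4, -5.4, -5.4, -5.4]}}

```text
clock: 5.25
eef_pos: [0.6214, -0.1126, 0.1876]
tcp_rot: [-0.001, 0.999, -0.054, -0.002]
contact_force: [-0.4, 0.4, -2.3]
grip_width: 0.026
```

```bash
python3 -c "
from h import *
go(pan(160,-64,10),-6.14);go(pan(160,-64,0,.018));go(pan(160,-64,0,.03))"
```

```text
cm [ 1.15 -0.08  3.76] twist -0.04 | tcp [ 0.6214 -0.1126  0.1876] yaw -6.18 t 5.25 F [-0.43  0.39 -2.28] w 0.026 zaxis [-0.004  0.003 -1.   ] j [-0.29  0.44  1.48  0.    1.23 -0.18]
cm [ 1.56 -0.07  5.28] twist 0 | tcp [ 0.6214 -0.1126  0.1876] yaw -6.18 t 5.25 F [-0.43  0.39 -2.28] w 0.026 zaxis [-0.004  0.003 -1.   ] j [-0.29  0.44  1.48  0.    1.23 -0.18]
cm [ 1.26 -0.07  4.16] twist 0 | tcp [ 0.6214 -0.1126  0.1876] yaw -6.18 t 5.25 F [-0.43  0.39 -2.28] w 0.026 zaxis [-0.004  0.003 -1.   ] j [-0.29  0.44  1.48  0.    1.23 -0.18]
```

>>> {"method": "carry_out", "body": {"fingers": [1, 1, 1, 1, 1, 1], "translation": [[0.6, 0, 1.5], [1.3, 0, 2.5], [1.3, 0, 3.2], [1.3, 0, 3.6], [1.3, 0, 3.6], [1.3, 0, 3.6]], "twist": [0, 0, 0, 0, 0, 0]}}

```text
clock: 6.0
eef_pos: [0.6343, -0.1138, 0.1519]
tcp_rot: [-0.001, 0.999, -0.054, -0.002]
contact_force: [-0.2, -0.7, -3.5]
grip_width: 0.0256
```

>>> {"method": "carry_out", "body": {"fingers": [1, 1, 1, 1, 1, 1], "translation": [[0, 0, 0.1], [0, 0, 0.2], [0, 0, 0.3], [0, 0, 0.4], [0, 0, 0.4], [0, 0, 0.4]], "twist": [0, 0, 0, 0, 0, 0]}}

```text
clock: 6.75
eef_pos: [0.6343, -0.1138, 0.1479]
tcp_rot: [-0.001, 0.999, -0.054, -0.002]
contact_force: [0.7, 0.1, -2.8]
grip_width: 0.0259
```

>>> {"method": "carry_out", "body": {"fingers": [1, 1, 1, 1, 1], "translation": [[0, 0, 0.1], [0, 0, 0.2], [0, 0, 0.3], [0, 0, 0.3], [0, 0, 0.3]], "twist": [0, 0, 0, 0, 0]}}

```text
clock: 7.38
eef_pos: [0.6343, -0.1138, 0.1449]
tcp_rot: [-0.001, 0.999, -0.054, -0.002]
contact_force: [-0.4, -0.1, -2.4]
grip_width: 0.0257
```

>>> {"method": "carry_out", "body": {"fingers": [1, 1, 1, 1], "translation": [[0, 0, 0.1], [0, 0, 0.2], [0, 0, 0.2], [0, 0, 0.2]], "twist": [0, 0, 0, 0]}}

```text
clock: 7.88
eef_pos: [0.6343, -0.1138, 0.1428]
tcp_rot: [-0.001, 0.999, -0.054, -0.002]
contact_force: [-0.2, 0.9, -3.2]
grip_width: 0.026
```

>>> {"method": "carry_out", "body": {"fingers": [1, 1, 1], "translation": [[0, 0, 0.1], [0, 0, 0.1], [0, 0, 0.1]], "twist": [0, 0, 0]}}

```text
clock: 8.25
eef_pos: [0.6343, -0.1138, 0.1418]
tcp_rot: [-0.001, 0.999, -0.054, -0.002]
contact_force: [0.2, -0.3, -3.6]
grip_width: 0.0261
```

>>> {"method": "carry_out", "body": {"fingers": [1, 1, 1], "translation": [[0, 0, 0.1], [0, 0, 0.1], [0, 0, 0.1]], "twist": [0, 0, 0]}}

```text
clock: 8.62
eef_pos: [0.6343, -0.1138, 0.1408]
tcp_rot: [-0.001, 0.999, -0.054, -0.002]
contact_force: [-0.4, 0.7, -2.8]
grip_width: 0.0259
```

>>> {"method": "carry_out", "body": {"fingers": [1, 1, 1], "translation": [[0, 0, 0.1], [0, 0, 0.1], [0, 0, 0.1]], "twist": [0, 0, 0]}}

```text
clock: 9.0
eef_pos: [0.6343, -0.1138, 0.1398]
tcp_rot: [-0.001, 0.999, -0.054, -0.002]
contact_force: [0.6, -0.1, -2.2]
grip_width: 0.0263
```

>>> {"method": "carry_out", "body": {"fingers": [1, 1, 1], "translation": [[0, 0, 0.1], [0, 0, 0.1], [0, 0, 0.1]], "twist": [0, 0, 0]}}

```text
clock: 9.38
eef_pos: [0.6342, -0.1138, 0.1388]
tcp_rot: [-0.001, 0.999, -0.054, -0.002]
contact_force: [-0.2, 0.3, -3.3]
grip_width: 0.0259
```

>>> {"method": "carry_out", "body": {"fingers": [1, 1, 1], "translation": [[0, 0, 0.1], [0, 0, 0.1], [0, 0, 0.1]], "twist": [0, 0, 0]}}

```text
clock: 9.75
eef_pos: [0.6342, -0.1138, 0.1378]
tcp_rot: [-0.001, 0.999, -0.054, -0.002]
contact_force: [-0.4, -0.0, -3.6]
grip_width: 0.0256
```

>>> {"method": "carry_out", "body": {"fingers": [1, 1, 1], "translation": [[0, 0, 0.1], [0, 0, 0.1], [0, 0, 0.1]], "twist": [0, 0, 0]}}

```text
clock: 10.12
eef_pos: [0.6342, -0.1138, 0.1368]
tcp_rot: [-0.001, 0.999, -0.054, -0.002]
contact_force: [0.7, 0.4, -3.1]
grip_width: 0.0255
```

>>> {"method": "carry_out", "body": {"fingers": [1, 1, 1], "translation": [[0, 0, 0.1], [0, 0, 0.1], [0, 0, 0.1]], "twist": [0, 0, 0]}}

```text
clock: 10.5
eef_pos: [0.6343, -0.1138, 0.1359]
tcp_rot: [-0.001, 0.999, -0.054, -0.002]
contact_force: [-0.3, 0.9, -0.1]
grip_width: 0.0262
```

>>> {"method": "carry_out", "body": {"fingers": [1, 1, 1], "translation": [[0, 0, 0.1], [0, 0, 0.1], [0, 0, 0.1]], "twist": [0, 0, 0]}}

```text
clock: 10.88
eef_pos: [0.6344, -0.1138, 0.1352]
tcp_rot: [-0.001, 0.999, -0.054, -0.002]
contact_force: [-0.6, 2.1, 2.1]
grip_width: 0.0258
```

```bash
python3 -c "
from h import *
f=[]
for i in range(3):
    s=ctrl.sense(); f.append(s['contact_force'])
print(f); print(Rot().inv().apply(RP.apply([-1,0,0])))
W=s['eef_pos']-[0,0,.0275]; print(RP.inv().apply(W-PO)*1000)"
```

```text
[array([-0.64363447,  2.07296584,  2.06146099]), array([-0.64363447,  2.07296584,  2.06146099]), array([-0.64363447,  2.07296584,  2.06146099])]
[-0.96498603  0.00134172  0.26229784]
[157.87237457 -64.73841088  19.502046  ]
```

>>> {"method": "carry_out", "body": {"fingers": [1, 1, 1, 1, 1, 1, 1], "translation": [[0, 0, 0.03], [-0.3, 0, 0.115], [-0.7, 0, 0.22], [-1.1, 0, 0.33], [-1.5, 0, 0.44], [-1.9, 0, 0.55], [-2.3, 0, 0.66]], "twist": [0, 0, 0, 0, 0, 0, 0]}}

```text
clock: 11.75
eef_pos: [0.6113, -0.1113, 0.1287]
tcp_rot: [-0.001, 0.999, -0.054, -0.002]
contact_force: [1.3, -0.8, 3.5]
grip_width: 0.0256
```

>>> {"method": "carry_out", "body": {"fingers": [1, 1, 1, 1, 1, 1, 1], "translation": [[-0.4, 0, 0.13], [-0.8, 0, 0.235], [-1.2, 0, 0.345], [-1.6, 0, 0.455], [-2.0, 0, 0.565], [-2.4, 0, 0.67], [-2.8, 0, 0.78]], "twist": [0, 0, 0, 0, 0, 0, 0]}}

```text
clock: 12.62
eef_pos: [0.5831, -0.1083, 0.1209]
tcp_rot: [-0.001, 0.999, -0.054, -0.002]
contact_force: [1.2, -0.9, 4.6]
grip_width: 0.026
```

>>> {"method": "carry_out", "body": {"fingers": [1, 1, 1, 1, 1, 1, 1], "translation": [[-0.4, 0, 0.105], [-0.8, 0, 0.21], [-1.2, 0, 0.32], [-1.6, 0, 0.43], [-2.0, 0, 0.54], [-2.4, 0, 0.645], [-2.8, 0, 0.755]], "twist": [0, 0, 0, 0, 0, 0, 0]}}

```text
clock: 13.5
eef_pos: [0.555, -0.1052, 0.1133]
tcp_rot: [-0.001, 0.999, -0.054, -0.002]
contact_force: [1.5, -0.7, 3.4]
grip_width: 0.0256
```

>>> {"method": "carry_out", "body": {"fingers": [1, 1, 1, 1, 1, 1, 1], "translation": [[-0.4, 0, 0.115], [-0.8, 0, 0.225], [-1.2, 0, 0.335], [-1.6, 0, 0.445], [-2.0, 0, 0.55], [-2.4, 0, 0.66], [-2.8, 0, 0.77]], "twist": [0, 0, 0, 0, 0, 0, 0]}}

```text
clock: 14.38
eef_pos: [0.5269, -0.1021, 0.1057]
tcp_rot: [-0.001, 0.999, -0.054, -0.002]
contact_force: [0.8, 1.1, 2.6]
grip_width: 0.0257
```

```bash
python3 -c "
from h import *
s=ctrl.sense()
W=s['eef_pos']-[0,0,.0275]; print(RP.inv().apply(W-PO)*1000,s['contact_force'])"
```

```text
[ 45.75481503 -64.57959182  18.96677608] [0.7565285  1.12625563 2.63752453]
```

>>> {"method": "carry_out", "body": {"fingers": [1, 1, 1, 1, 1, 1, 1, 1, 1, 1], "translation": [[-0.3, 0, 0.1], [-0.6, 0, 0.18], [-0.9, 0, 0.26], [-1.2, 0, 0.345], [-1.5, 0, 0.425], [-1.8, 0, 0.505], [-2.1, 0, 0.59], [-2.4, 0, 0.67], [-2.7, 0, 0.75], [-3.0, 0, 0.83]], "twist": [0, 0, 0, 0, 0, 0, 0, 0, 0, 0]}}

```text
clock: 15.62
eef_pos: [0.4968, -0.0988, 0.0974]
tcp_rot: [-0.001, 0.999, -0.054, -0.002]
contact_force: [0.1, -0.2, 3.5]
grip_width: 0.026
```

```bash
python3 -c "
from h import *
s=ctrl.sense()
W=s['eef_pos']-[0,0,.0275]; print(RP.inv().apply(W-PO)*1000,s['contact_force'])"
```

```text
[ 14.41710551 -64.54337594  18.83517611] [ 0.11431203 -0.2481752   3.54212009]
```

>>> {"method": "carry_out", "body": {"fingers": [1, 1, 1, 1, 1, 1, 1, 1, 1, 1, 1, 1], "translation": [[-0.3, 0, 0.085], [-0.6, 0, 0.165], [-0.9, 0, 0.25], [-1.2, 0, 0.33], [-1.5, 0, 0.41], [-1.8, 0, 0.45], [-2.1, 0, 0.45], [-2.4, 0, 0.45], [-2.7, 0, 0.45], [-3.0, 0, 0.45], [-3.0, 0, 0.45], [-3.0, 0, 0.45]], "twist": [0, 0, 0, 0, 0, 0, 0, 0, 0, 0, 0, 0]}}

```text
clock: 17.12
eef_pos: [0.4671, -0.0957, 0.0931]
tcp_rot: [-0.001, 0.999, -0.054, -0.002]
contact_force: [-1.0, 0.1, -3.3]
grip_width: 0.0262
```

>>> {"method": "carry_out", "body": {"fingers": [1, 1, 1, 1, 1], "translation": [[0, 0, -1.5], [0, 0, -3.5], [0, 0, -6], [0, 0, -9], [0, 0, -9]], "twist": [0, 0, 0, 0, 0]}}

```text
clock: 17.75
eef_pos: [0.4693, -0.0966, 0.1849]
tcp_rot: [-0.001, 0.999, -0.054, 0.001]
contact_force: [1.9, 0.2, -2.7]
grip_width: 0.0257
```

```bash
python3 -c "
from h import *
go(pan(160,55,35),-6.14)
a=snap('top','t3')['frame'];b=snap('scene','s3')['frame']
im=np.zeros((600,800,3),np.uint8)
im[:300,:500]=cv2.resize(a[120:245,290:440],(500,300),interpolation=2)
im[300:600,:500]=cv2.resize(b[170:245,230:355],(500,300),interpolation=2)
cv2.imwrite('pics/g3.png',im)"
```

```text
cm [ 15.77 -12.03   1.12] twist -0.04 | tcp [ 0.4693 -0.0966  0.1849] yaw -6.18 t 17.75 F [ 1.94  0.22 -2.75] w 0.0257 zaxis [ 0.002  0.001 -1.   ] j [-0.35  0.23  1.81  0.    1.1  -0.24]
```

View pics/g3.png

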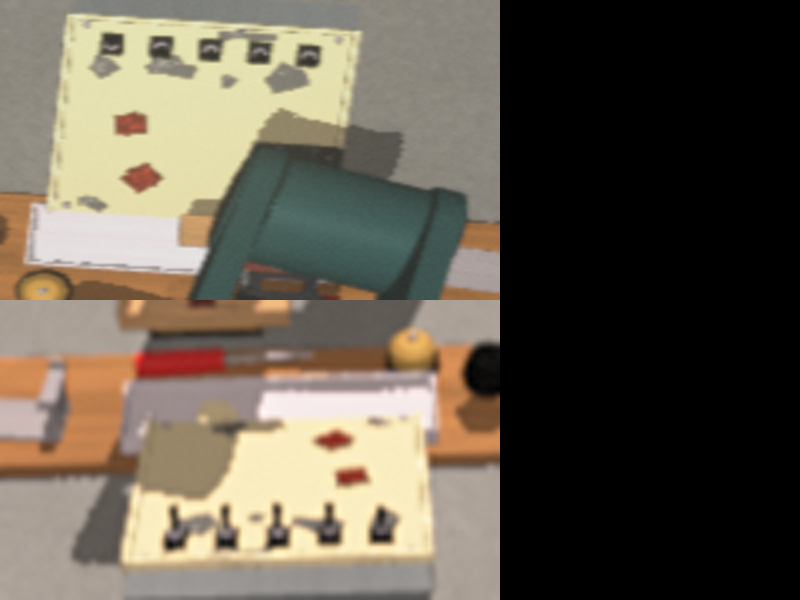

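The right-hand two chips are off the panel, the left pair at (130,124) and (142,178) are untouched, and the switches are unchanged. Next is the second stroke.

>>> {"method": "carry_out", "body": {"fingers": [1, 1, 1, 1, 1, 1, 1, 1, 1], "translation": [[2.5, -2, -1], [5.5, -4, -1], [8.5, -6, -1], [11.5, -8.5, -1], [14, -10.5, -1], [15.8, -12, -0.5], [15.8, -12, 0], [15.8, -12, 0], [15.8, -12, 0]], "twist": [0, 0, 0, 0, 0, 0, 0, 0, 0]}}

```text
clock: 18.98
eef_pos: [0.636, 0.0059, 0.1818]
tcp_rot: [-0.001, 0.999, -0.054, -0.002]
contact_force: [-0.4, -0.1, -2.6]
grip_width: 0.0259
```

```bash
python3 -c "
from h import *
go(PO+RP.apply([.158,.055,.0225])+[0,0,.0275],-6.14)"
```

```text
cm [ 1.08 -0.04  4.36] twist -0.08 | tcp [0.636  0.0059 0.1818] yaw -6.22 t 18.98 F [-0.42 -0.08 -2.59] w 0.0259 zaxis [-0.005  0.003 -1.   ] j [-0.1   0.45  1.47  0.    1.23  0.01]
```

>>> {"method": "carry_out", "body": {"fingers": [1, 1, 1, 1, 1, 1, 1], "translation": [[0.5, 0, 1], [1.1, 0, 2], [1.1, 0, 3], [1.1, 0, 3.8], [1.1, 0, 4.2], [1.1, 0, 4.3], [1.1, 0, 4.3]], "twist": [0, 0, 0, 0, 0, 0, 0]}}

```text
clock: 19.85
eef_pos: [0.6469, 0.0049, 0.139]
tcp_rot: [-0.001, 0.999, -0.054, -0.002]
contact_force: [0.6, -0.7, -3.4]
grip_width: 0.0259
```

>>> {"method": "carry_out", "body": {"fingers": [1, 1, 1], "translation": [[0, 0, 0.1], [0, 0, 0.15], [0, 0, 0.15]], "twist": [0, 0, 0]}}

```text
clock: 20.23
eef_pos: [0.6469, 0.0049, 0.1376]
tcp_rot: [-0.001, 0.999, -0.054, -0.002]
contact_force: [0.1, -0.2, -3.6]
grip_width: 0.0263
```

>>> {"method": "carry_out", "body": {"fingers": [1, 1, 1], "translation": [[0, 0, 0.1], [0, 0, 0.1], [0, 0, 0.1]], "twist": [0, 0, 0]}}

```text
clock: 20.6
eef_pos: [0.6469, 0.0049, 0.1365]
tcp_rot: [-0.001, 0.999, -0.054, -0.002]
contact_force: [-0.6, 0.2, -2.5]
grip_width: 0.0258
```

>>> {"method": "carry_out", "body": {"fingers": [1, 1, 1], "translation": [[0, 0, 0.08], [0, 0, 0.08], [0, 0, 0.08]], "twist": [0, 0, 0]}}

```text
clock: 20.98
eef_pos: [0.647, 0.0049, 0.1359]
tcp_rot: [-0.001, 0.999, -0.054, -0.002]
contact_force: [0.0, -0.1, -1.0]
grip_width: 0.0257
```

>>> {"method": "carry_out", "body": {"fingers": [1, 1, 1], "translation": [[0, 0, 0.09], [0, 0, 0.09], [0, 0, 0.09]], "twist": [0, 0, 0]}}

```text
clock: 21.35
eef_pos: [0.647, 0.0049, 0.1352]
tcp_rot: [-0.001, 0.999, -0.054, -0.002]
contact_force: [-1.0, -0.1, 1.3]
grip_width: 0.026
```

>>> {"method": "carry_out", "body": {"fingers": [1, 1, 1, 1, 1, 1, 1], "translation": [[0, 0, 0.04], [-0.3, 0, 0.125], [-0.7, 0, 0.23], [-1.1, 0, 0.34], [-1.5, 0, 0.45], [-1.9, 0, 0.56], [-2.3, 0, 0.67]], "twist": [0, 0, 0, 0, 0, 0, 0]}}

```text
clock: 22.22
eef_pos: [0.6239, 0.0074, 0.1286]
tcp_rot: [-0.001, 0.999, -0.054, -0.002]
contact_force: [1.8, 0.1, 2.6]
grip_width: 0.0262
```

>>> {"method": "carry_out", "body": {"fingers": [1, 1, 1, 1, 1, 1, 1], "translation": [[-0.4, 0, 0.12], [-0.8, 0, 0.225], [-1.2, 0, 0.335], [-1.6, 0, 0.445], [-2.0, 0, 0.55], [-2.4, 0, 0.66], [-2.8, 0, 0.77]], "twist": [0, 0, 0, 0, 0, 0, 0]}}

```text
clock: 23.1
eef_pos: [0.5958, 0.0105, 0.1209]
tcp_rot: [-0.001, 0.999, -0.054, -0.002]
contact_force: [1.1, -0.2, 2.5]
grip_width: 0.026
```

>>> {"method": "carry_out", "body": {"fingers": [1, 1, 1, 1, 1, 1, 1], "translation": [[-0.4, 0, 0.115], [-0.8, 0, 0.22], [-1.2, 0, 0.33], [-1.6, 0, 0.44], [-2.0, 0, 0.545], [-2.4, 0, 0.655], [-2.8, 0, 0.765]], "twist": [0, 0, 0, 0, 0, 0, 0]}}

```text
clock: 23.98
eef_pos: [0.5677, 0.0136, 0.1133]
tcp_rot: [-0.001, 0.999, -0.054, -0.002]
contact_force: [1.6, -0.6, 2.4]
grip_width: 0.0263
```

>>> {"method": "carry_out", "body": {"fingers": [1, 1, 1, 1, 1, 1, 1], "translation": [[-0.4, 0, 0.12], [-0.8, 0, 0.23], [-1.2, 0, 0.34], [-1.6, 0, 0.45], [-2.0, 0, 0.555], [-2.4, 0, 0.665], [-2.8, 0, 0.775]], "twist": [0, 0, 0, 0, 0, 0, 0]}}

```text
clock: 24.85
eef_pos: [0.5396, 0.0167, 0.1056]
tcp_rot: [-0.001, 0.999, -0.054, -0.002]
contact_force: [0.8, 0.2, 3.5]
grip_width: 0.0256
```

>>> {"method": "carry_out", "body": {"fingers": [1, 1, 1, 1, 1, 1, 1, 1, 1, 1], "translation": [[-0.3, 0, 0.1], [-0.6, 0, 0.18], [-0.9, 0, 0.26], [-1.2, 0, 0.345], [-1.5, 0, 0.425], [-1.8, 0, 0.505], [-2.1, 0, 0.59], [-2.4, 0, 0.67], [-2.7, 0, 0.75], [-3.0, 0, 0.83]], "twist": [0, 0, 0, 0, 0, 0, 0, 0, 0, 0]}}

```text
clock: 26.1
eef_pos: [0.5094, 0.0199, 0.0973]
tcp_rot: [-0.001, 0.999, -0.054, -0.002]
contact_force: [1.6, 0.0, 3.6]
grip_width: 0.0254
```

>>> {"method": "carry_out", "body": {"fingers": [1, 1, 1, 1, 1, 1, 1, 1, 1, 1, 1, 1], "translation": [[-0.3, 0, 0.085], [-0.6, 0, 0.165], [-0.9, 0, 0.25], [-1.2, 0, 0.33], [-1.5, 0, 0.41], [-1.8, 0, 0.45], [-2.1, 0, 0.45], [-2.4, 0, 0.45], [-2.7, 0, 0.45], [-3.0, 0, 0.45], [-3.0, 0, 0.45], [-3.0, 0, 0.45]], "twist": [0, 0, 0, 0, 0, 0, 0, 0, 0, 0, 0, 0]}}

```text
clock: 27.6
eef_pos: [0.4798, 0.0232, 0.093]
tcp_rot: [-0.001, 0.999, -0.054, -0.002]
contact_force: [0.4, -0.8, -3.3]
grip_width: 0.0259
```

>>> {"method": "carry_out", "body": {"fingers": [1, 1, 1, 1, 1, 1], "translation": [[0, 0, -1.5], [0, 0, -3.5], [0, 0, -6], [0, 0, -9], [0, 0, -11], [0, 0, -11]], "twist": [0, 0, 0, 0, 0, 0]}}

```text
clock: 28.35
eef_pos: [0.4815, 0.0228, 0.2043]
tcp_rot: [-0.001, 0.999, -0.054, 0.0]
contact_force: [0.4, 0.5, -3.0]
grip_width: 0.0257
```

```bash
python3 -c "
from h import *
go([.4246,-.3066,.2008],-11.44)"
```

```text
cm [-2.09 33.36  0.28] twist 5.23 | tcp [0.4815 0.0228 0.2043] yaw -6.21 t 28.35 F [ 0.43  0.5  -2.98] w 0.0257 zaxis [ 0.     0.002 -1.   ] j [-0.1   0.21  1.78  0.    1.15  0.01]
```

>>> {"method": "carry_out", "body": {"fingers": [1, 1, 1, 1, 1, 1, 1, 1, 1, 1, 1], "translation": [[-0.2, 3, 0], [-0.5, 7, 0], [-0.8, 11.5, 0], [-1.1, 16, 0], [-1.3, 20.5, 0], [-1.6, 25, 0.1], [-1.8, 29, 0.2], [-2.1, 32, 0.3], [-2.1, 33.4, 0.3], [-2.1, 33.4, 0.3], [-2.1, 33.4, 0.3]], "twist": [0.5, 1, 1.5, 2, 3, 4, 5, 5.2, 5.2, 5.2, 5.2]}}

```text
clock: 29.72
eef_pos: [0.4244, -0.3056, 0.2002]
tcp_rot: [-0.002, 0.995, -0.099, -0.0]
contact_force: [-0.8, 0.5, -3.8]
grip_width: 0.026
```

```bash
python3 -c "
from h import *
go([.4246,-.3066,.0913],-11.44)
a=snap('top','t4')['frame'];b=snap('scene','s4')['frame']
im=np.zeros((600,800,3),np.uint8)
im[:400,:480]=cv2.resize(a[140:240,290:410],(480,400),interpolation=2)
im[400:600,:400]=cv2.resize(b[180:240,240:360],(400,200),interpolation=2)
im[200:600,480:]=cv2.resize(b[120:220,186:266],(320,400),interpolation=2)
cv2.imwrite('pics/g4.png',im)"
```

```text
cm [ 0.05  0.13 10.89] twist 0.06 | tcp [ 0.4244 -0.3056  0.2002] yaw -11.38 t 29.73 F [-0.76  0.51 -3.75] w 0.026 zaxis [-0.     0.004 -1.   ] j [-0.76  0.27  1.7   0.    1.17 -0.56]
```

View pics/g4.png

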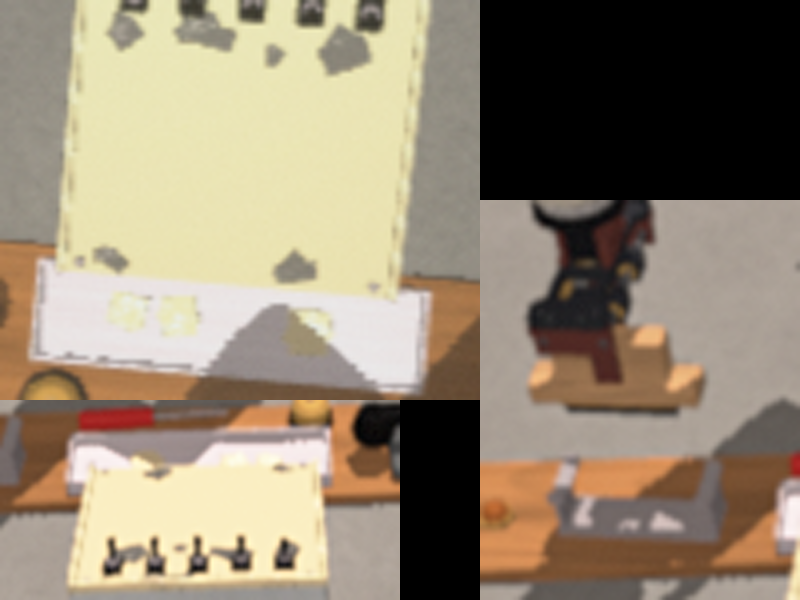

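The panel is clear. At least three chips lie cream side up in the tray at (130,310), (180,315) and (310,330), and the last of these may be two overlapping. The wiper is held upright over the rest, so I'll put it down.

>>> {"method": "carry_out", "body": {"fingers": [1, 1, 1, 1, 1, 1, 1, 1, 1, 1, 1, 1], "translation": [[0, 0.1, 2], [0, 0.1, 4.5], [0, 0.1, 7], [0, 0.1, 9], [0, 0.1, 10], [0, 0.1, 10.3], [0, 0.1, 10.5], [0, 0.1, 10.6], [0, 0.1, 10.7], [0, 0.1, 10.8], [0, 0.1, 10.85], [0, 0.1, 10.85]], "twist": [0, 0, 0, 0, 0, 0, 0, 0, 0, 0, 0, 0]}}

```text
clock: 31.32
eef_pos: [0.4244, -0.3064, 0.0919]
tcp_rot: [-0.001, 0.995, -0.099, -0.0]
contact_force: [-0.1, -1.2, -3.5]
grip_width: 0.0264
```

>>> {"method": "carry_out", "body": {"fingers": [1, 1, 1], "translation": [[0, 0, 0.08], [0, 0, 0.12], [0, 0, 0.12]], "twist": [0, 0, 0]}}

```text
clock: 31.7
eef_pos: [0.4245, -0.3064, 0.0912]
tcp_rot: [-0.001, 0.995, -0.099, 0.0]
contact_force: [-1.0, 2.6, 5.3]
grip_width: 0.0261
```

Seated, with about 8 N of upward force. I'll release, rise, and move the arm clear of the view.

>>> {"method": "carry_out", "body": {"fingers": [0.4, 0, -0.5, -1, -1, -1, -1, -1, -1, -1, -1, -1, -1], "translation": [[0, 0, 0], [0, 0, 0], [0, 0, 0], [0, 0, 0], [0, 0, 0], [0, 0, -0.5], [0, 0, -2], [0, 0, -5], [0, 0, -9], [0, 0, -13], [0, 0, -15], [0, 0, -15], [0, 0, -15]], "twist": [0, 0, 0, 0, 0, 0, 0, 0, 0, 0, 0, 0, 0]}}

```text
clock: 33.33
eef_pos: [0.424, -0.3064, 0.2409]
tcp_rot: [-0.002, 0.995, -0.099, -0.0]
contact_force: [0.4, 0.1, -0.7]
grip_width: 0.0877
```

```bash
python3 -c "
from h import *
go([.2,-.5,.24])"
```

```text
cm [-18.15  23.39   0.03] twist 0 | tcp [ 0.424  -0.3064  0.2409] yaw -11.34 t 33.33 F [ 0.42  0.11 -0.75] w 0.0877 zaxis [-0.     0.003 -1.   ] j [-0.76  0.23  1.65  0.    1.26 -0.56]
```

>>> {"method": "carry_out", "body": {"fingers": [-1, -1, -1, -1, -1, -1, -1, -1, -1, -1], "translation": [[-2, 3, 0], [-5, 6, 0], [-8, 10, 0], [-11, 14, 0], [-14, 18, 0], [-16, 21, 0], [-18, 23, 0], [-18, 23, 0], [-18, 23, 0], [-18, 23, 0]], "twist": [0, 0, 0, 0, 0, 0, 0, 0, 0, 0]}}

```text
clock: 34.58
eef_pos: [0.2031, -0.4955, 0.2399]
tcp_rot: [-0.002, 0.995, -0.098, -0.0]
contact_force: [-0.5, 0.2, -0.5]
grip_width: 0.0877
```

```bash
python3 -c "
from h import *
a=snap('top','t5')['frame'];b=snap('scene','s5')['frame']
im=np.zeros((600,800,3),np.uint8)
im[:300,:800]=cv2.resize(a[196:256,295:455],(800,300),interpolation=2)
im[300:600,:400]=cv2.resize(b[160:220,190:270],(400,300),interpolation=2)
im[300:600,400:]=cv2.resize(b[175:235,255:355],(400,300),interpolation=2)[:,:400]
cv2.imwrite('pics/g5.png',im)"
```

```text
(no output)
```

View pics/g5.png

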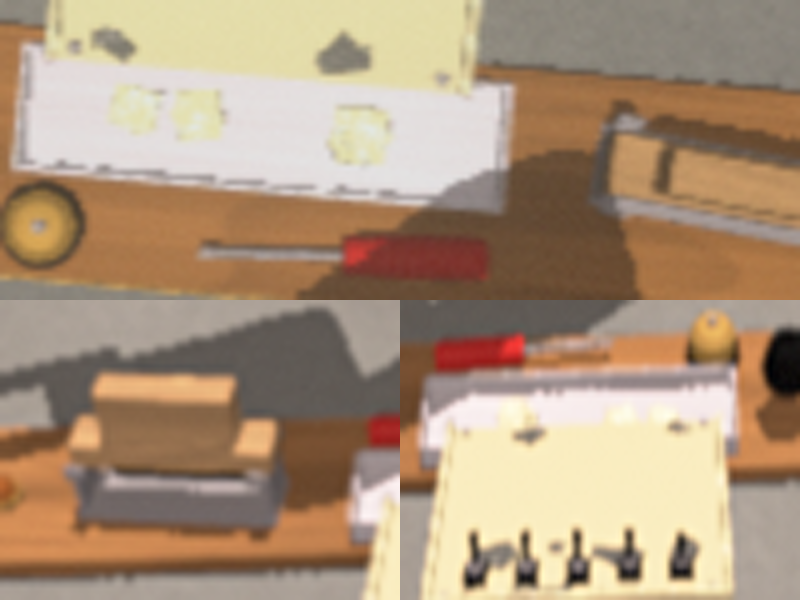

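The wiper sits in the rest. Three cream patches show in the tray; the right one at (360,135) is larger, so I'll check whether it is two chips.

```bash
python3 -c "
from h import *
t=load('t5');a=t['frame'];b=load('s5')['frame']
def st(x):
    x=x.astype(float); return np.clip((x-130)*2.04,0,255).astype(np.uint8)
im=np.zeros((600,800,3),np.uint8)
im[:300,:800]=cv2.resize(st(a[208:233,312:379]),(800,300),interpolation=2)
im[300:600,:]=cv2.resize(st(b[186:208,262:330]),(800,300),interpolation=2)
cv2.imwrite('pics/g6.png',im)
# tray and wiper shift check vs start
import cv2 as c
g0=c.cvtColor(load('t0')['frame'],6);g1=c.cvtColor(a,6)
for n,(y0,y1,x0,x1) in dict(wiper=(215,250,410,475),buzzer=(230,252,292,315),driver=(238,255,333,396),tray=(200,242,293,402)).items():
    print(n,c.phaseCorrelate(np.float32(g0[y0:y1,x0:x1]),np.float32(g1[y0:y1,x0:x1])))
"
```

```text
wiper ((-0.06985483146284821, 0.19556805670760724), 0.800867666432887)
buzzer ((0.018902855942947383, -0.014754388655413564), 1.0067238273719947)
driver ((-0.3535900860328738, -0.703323411494825), 0.3514117830329471)
tray ((-0.04470976386684811, 0.5874180698571685), 0.7906258039121274)
```

View pics/g6.png

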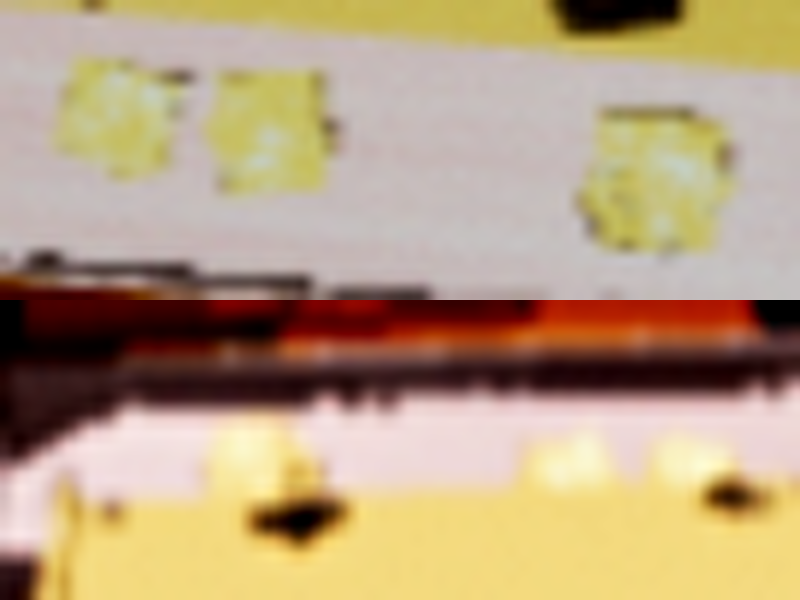

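The right patch is about 36 × 34 mm, against 28 mm for each of the others. Its outline has several extra corners and its shadow is thicker, so I take it to be two chips one on the other. Nothing else has moved, so I'm handing in.

```bash
python3 -c "
from h import *
print(ctrl.hand_in(), ctrl.sense()['clock'])"
```

```text
the job is handed in; nothing more can be done
the job is handed in; nothing more can be done
```

I wiped the panel in two strokes and put the wiper back on its rest. The first stroke took the right-hand pair of chips and the second took the left pair. I handed the job in at about 35 s; no verdict is reported.

**Pressure:** measured against the tool's hanging load, the lip pressed with about 4–7.5 N at the end of each move, all the way to the lower edge. The force was only read at those moments.

**Last checks:**
- **Panel:** it is clear, and the toggle switches look unchanged.
- **Wiper:** it is seated and released, within about 0.2 pixel (under 1 mm) of where it started.
- **Ledge:** the buzzer had not moved, and the tray shifted about 0.6 pixel (under 2 mm) at most. The screwdriver comparison was unreliable because of the arm's shadow, though it looked undisturbed. I did not measure the cradle, handset or jewels; the arm did not work near the cradle and handset.

**Not certain:** only three separate patches show in the tray. The right-hand one is larger and many-cornered, so I take it to be two chips lying one on the other. I could not see the fourth chip on its own.

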